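Take the bottom rack of a staggered stack of slide drying racks to the slide warmer

TASK

The long slide rack at the bottom of the stack is due on the slide warmer: set the two racks above it aside, one on each grey bench pad, and put the long rack flat on the warmer plate between the corner stops. Then restack the other two on the steel stand, medium below and short on top, staggered as before: the medium rack shifted to one side of the stand and the short one back the other way, feet down in the notches below. Keep every rack level throughout, so that no slide slips out.

Things in the scene. Friction and masses are not known exactly. Their poses are not given: they have to be found in the camera images.
- short_rack: Grey plastic slide drying rack, open channel with 3 glass slides on edge, 136 mm long (y), 56 wide (x), 40 high; about 120 g. Origin: centre under its feet, z up. Starts on top of the stack, 20 mm to +y of the medium rack. Pinch it at mid-length across the plain side walls (x = +-28 mm, 5 to 40 mm up). Two cross feet, 6 mm high and 6 mm long, the full width, lie at y = +-36 mm.
- medium_rack: Rack as the short one (width, height, walls, feet the same) but 160 mm long, 4 slides, about 150 g; starts mid-stack, 20 mm to -y of the long rack. All racks have notches in the wall tops (flanges 10 mm wide): 16 mm long, centred at y = +-16 and +-56 mm, floor 35 mm above the origin, teeth between 5 mm higher. The feet of a rack shifted 20 (+-5) mm along y drop into them; unshifted it rides high.
- long_rack: Rack as the short one (width, height, walls, feet, notches the same) but 184 mm long with two banks of slides (5 and 4), about 190 g. Origin: centre under its feet, z up. Starts at the bottom of the stack in the stand's notches, 20 mm to +y of the stand's middle. All three racks are the same end for end outside.
- stand: Low steel stacking frame fixed to the bench, 190 mm long (y), 60 wide (x), 20 high. Origin: centre of its underside, z up. Rails with notches at the same y as the racks, floors 15 mm above the origin: a rack seated on it has its origin 15 mm up and 20 mm to +y or -y of the middle; the next one sits 35 mm above that, shifted back 20 mm, so over the stand's middle.
- warmer: Slide warmer fixed to the bench: low white housing 232 mm long (y), 106 wide (x), dark flat plate on top 35 mm above the bench, knob and display on its -x side. Origin: centre of its underside, z up. Four L-shaped corner stops 6 mm high on the plate leave a place 72 (x) by 202 mm (y) in its middle for the long rack, open for fingers at mid-length of the long sides.
- pad_1: Grey flat bench pad, 96 mm (x) by 190 mm (y), 4 mm thick, fixed to the bench, empty at the start: parking place for one rack (either), lying along its y. Origin: centre of its underside, z up.
- pad_2: A second grey bench pad, the same as pad_1: parking place for the other rack. Origin: centre of its underside, z up.

How it is judged:
By the outcome, as a careful person would: the job done as asked, in the order asked, and still so for the second after the job is handed in, with the robot touching nothing.
It also fails if it takes over 118 s, if anything falls off the work surface, if the arm or the gripper's body presses on something with over 40 N, if the wrist force passes 120 N, or if a joint passes its speed limit or range.

ROBOT

A 6-joint arm with a two-finger parallel gripper is mounted at the origin on a cart in front of the work surface, level with it; the furniture and walls round the work are solid. World frame = base frame: x ahead of the robot, y to its left, z up, the work surface at z = 0. Lengths are in m, angles in rad, forces in N, time in s.
With the tool pointing down it reaches from about 0.225 to 0.875 m from the base axis. Payload 3.4 kg.
Tool frame: the origin (TCP) lies between the finger pads; the fingertips stand 17 mm ahead of it and the grasp point (between the pads) lies 2 mm behind it; y points along the fingers, z is the direction in which the jaws open and shut, and the axes are right-handed (so a half turn about y gives the same grasp; the last joint's range is limited). The gripper opens to 85 mm and grips with 20 to 120 N. Pads are 22 mm wide; open, the fingers measure 114 mm over their backs; the gripper's body (76 mm by 85 mm) begins 54 mm behind the grasp point. The pads swing forward as they close: fully open they stand 13 mm farther back than shut.
Start: joints at [-1.237, 0.276, 1.505, -0, 1.361, -0.121], TCP at [0.253, -0.517, 0.248] pointing down, gripper open.
Joint ranges: [-2.89, 2.89], [-0.75, 2.08], [0.22, 2.7], [-1.18, 4.32], [0.11, 2.71], [-2.7, 2.7]. Speed limits (rad/s): [2.57, 2.57, 3.14, 3.14, 3.14, 3.14].

INTERFACE

Orientations are given as a unit quaternion [w, x, y, z].
In Python, from rig import manip, get_image, camera_model, sign_off, spot_in, silhouettes, spot_point gives the robot as it stands.
- The arm moves only by the tool jog_arm, never from a script. Its argument "targets" is a list of rows, each a list of 3 entries, a list of its own where there are three numbers: the finger opening in m, from 0 to 0.0854, then the shift along the world's x, y, z in m, then the turn about the world's z in rad. In form: [[claw, [x, y, z], spin], ...]. A call has 1 to 10 rows; each row shifts and turns the commanded pose from where the row before left it; what a row does not reach is not made up. A row lasts 1/8 s, in which the tool goes at most 62.5 mm and 10.7 degrees, less where a joint would pass 70% of its speed; a pose out of reach is approached as far as the arm can. A call with a gripper value outside its range is refused whole. The fingers move at their own pace and stop on an object; "force" is the grip in N (left out, the last holds). Time passes only in rows, so rows that do not move let the fingers close. It gives the time, the measured TCP pose, the force and the opening at its end, in the units of the state.
- manip.get_state(): the state, without advancing time (a new reading comes with each control period).
- get_image(name): name is "side" or "top"; returns (picture, depth): 420x560x3 uint8, red, green, blue; 420x560 float32, m along the optical axis (not along the pixel's ray), 0 where there is no reading.
- camera_model(name): a dict with "mtx" (3x3 intrinsics, pixels), "distortion" ([k1, k2, p1, p2, k3] as OpenCV has them; the pictures are not rectified), "world_from_camera" (4x4, takes a point from camera to world coordinates). Camera axes: x right, y up, looking along -z (the intrinsics and any distortion apply to the point x, -y, -z); pixel columns grow to the right and rows downward; lengths in m; the calibration is good to about 2 mm. A picture is of the moment at which its call begins. camera_model takes no time and is no camera call.
- sign_off(): hands the job in, once; it reports no verdict.
Trained networks look in the newest picture that a camera, given by its name, has taken for a name from the list of things; names that differ only in an ending like _2 or _b are one class to them, and where a whole thing is asked for, a point or a joint stands for the part that bears it (a point fixed in the world has none). Each returns a list of dicts, best first, with "score" (0 to 1); they miss things now and then, are a little off and sometimes report something else, mostly with a low value. They report only what shows in the picture. A call takes as long as a camera call.
- spot_in(name, camera): "position" ([column, row] in pixels, amid what is visible of it).
- silhouettes(name, camera): "mask" (420x560 bool, what is visible of it) and "position" ([column, row] in pixels, amid what is visible of it).
- spot_point(name, camera): "position" ([column, row] in pixels: a listed point, or the origin of a listed thing).
The state is a dict: "clock": time; "qpos": joint angles; "qd": joint speeds; "effort": joint torques, N m; "position": TCP position; "ee_rot": TCP orientation; "contact_force": force on the tool from outside, world axes, zero at the start; "moment": the same for the moment, N m; "width": finger opening in m.
Only numpy, scipy, OpenCV 4.12 (cv2) and the standard library are available. Lean on these libraries where they do the work, as an engineer would, in place of code of your own. Each camera call takes 0.05 s, during which the arm holds its last target.

## Working session

There is one attempt and no reset: what is moved stays moved. The work goes in short steps, Python scripts to look and compute and a tool call to move; the robot and the scene stay as the last step left them, time stands still between calls to the robot, and variables do not carry over. Pictures are saved under pics/ and viewed, and the job is handed in when it is done.

Besides the shell and the picture viewer there is one more tool, called after "Request:" in YAML: its name, and indented under it one key for each argument. jog_arm: Moves the arm, as the interface text tells. Its arguments: {"type":"object","properties":{"targets":{"type":"array","items":{"type":"array"}},"force":{"type":"number"}},"required":["targets"]}

```bash
mkdir -p pics; ls; cat > h.py <<'E'
import numpy as np, cv2
from rig import manip, get_image, camera_model, sign_off, spot_in, silhouettes, spot_point
def snap(n,f):
    p,d=get_image(n); cv2.imwrite('pics/'+f,p[:,:,::-1]); return p,d
def world(n,uv,depth):
    m=camera_model(n); K=np.array(m['mtx']);D=np.array(m['distortion']);T=np.array(m['world_from_camera'])
    uv=np.asarray(uv,float).reshape(-1,1,2); depth=np.asarray(depth,float).ravel()
    q=cv2.undistortPoints(uv,K,D).reshape(-1,2)
    c=np.c_[q[:,0]*depth,-q[:,1]*depth,-depth,np.ones(len(q))]
    return (c@T.T)[:,:3]
def cloud(n,d,mask=None):
    ok=d>0
    if mask is not None: ok&=mask
    r,c=np.nonzero(ok)
    return world(n,np.c_[c,r],d[r,c]),r,c
E
python3 - <<'E'
from h import *
for n in('side','top'):
    p,d=snap(n,n+'0.png'); m=camera_model(n); print(n,np.round(m['world_from_camera'],3).tolist(),np.round(m['mtx'],1).tolist(),m['distortion'])
    np.save(n+'0.npy',d)
    for t in['short_rack','medium_rack','long_rack','stand','warmer','pad_1']:
        for r in silhouettes(t,n)[:2]:
            P,_,_=cloud(n,d,r['mask'])
            print(t,round(r['score'],2),r['position'],len(P),np.round(np.percentile(P,[2,50,98],axis=0),3).tolist() if len(P) else '')
s=manip.get_state();print(s)
E
```

```text
pics
side [[0.983, 0.119, -0.138, 0.408], [-0.181, 0.6, -0.779, -0.824], [-0.01, 0.791, 0.612, 0.632], [0.0, 0.0, 0.0, 1.0]] [[461.0, 0.0, 281.5], [0.0, 461.0, 209.4], [0.0, 0.0, 1.0]] [0.05191479 0.         0.         0.         0.        ]
short_rack 0.79 [226.5, 142.9] 962 [[0.413, 0.065, 0.092], [0.447, 0.115, 0.106], [0.479, 0.203, 0.126]]
medium_rack 0.66 [230.1, 168.7] 520 [[0.427, 0.033, 0.056], [0.457, 0.061, 0.066], [0.485, 0.112, 0.091]]
long_rack 0.89 [226.1, 179.8] 404 [[0.403, 0.039, 0.022], [0.438, 0.059, 0.034], [0.482, 0.212, 0.055]]
stand 0.72 [229.3, 194.0] 245 [[0.404, 0.015, 0.004], [0.432, 0.034, 0.015], [0.484, 0.188, 0.022]]
stand 0.17 [230.7, 167.9] 684 [[0.412, 0.033, 0.051], [0.452, 0.066, 0.066], [0.485, 0.169, 0.091]]
warmer 0.65 [279.0, 163.6] 2380 [[0.524, 0.031, 0.008], [0.574, 0.118, 0.035], [0.636, 0.251, 0.039]]
pad_1 0.77 [270.9, 331.4] 5266 [[0.427, -0.422, 0.002], [0.472, -0.344, 0.004], [0.519, -0.24, 0.007]]
pad_1 0.59 [342.2, 300.7] 4461 [[0.556, -0.387, 0.002], [0.606, -0.309, 0.005], [0.657, -0.206, 0.007]]
top [[0.001, 0.994, -0.105, 0.442]
[... 901 characters left out ...]
[0.656, -0.203, 0.008]]
{'clock': 0.7, 'qpos': array([-1.23702509e+00,  2.75819270e-01,  1.50488121e+00,  2.90181123e-06,
        1.36069072e+00, -1.21031407e-01]), 'qd': array([-5.11279130e-05, -2.47402435e-04, -2.82344557e-04, -5.95335560e-05,
        1.88332559e-04, -1.56465176e-03]), 'effort': array([-8.17744803e-04, -4.16510618e+01, -2.46052712e+01, -2.68069361e-04,
        6.23004735e-05, -2.80971236e-06]), 'position': array([ 0.25258022, -0.51659298,  0.2483816 ]), 'ee_rot': array([-0.15942311,  0.15940599, -0.68883203,  0.68897346]), 'contact_force': array([ 0.42261151,  0.45429654, -0.04286234]), 'moment': array([ 0.02359507,  0.00532354, -0.01819438]), 'width': 0.08536498801745217}
```

View pics/side0.png

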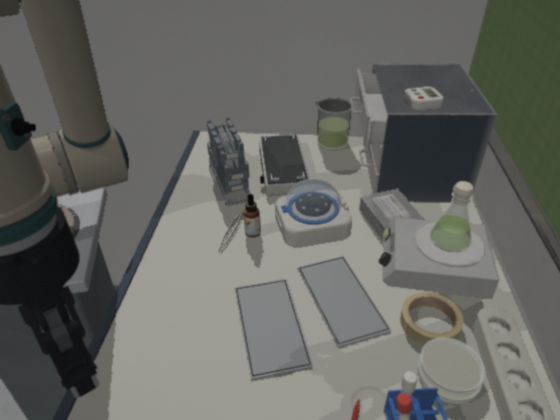

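View pics/top0.png

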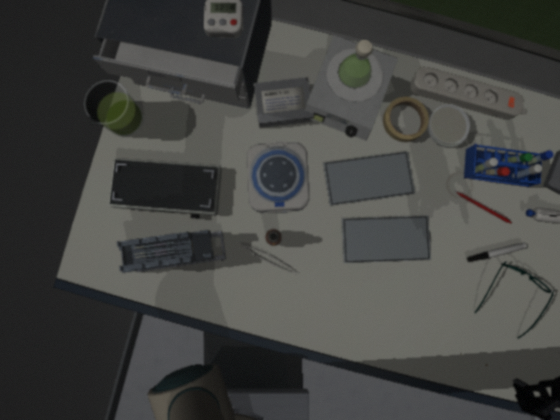

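```bash
cat >> h.py <<'E'
def rect(P):
    (cx,cy),(w,h),a=cv2.minAreaRect((P[:,:2]*1000).astype(np.float32))
    if w>h: w,h,a=h,w,a+90
    # long axis direction angle relative to world y
    a=(a+90)%180-90
    return np.round([cx,cy,w,h,a],1)
def trim(P,zl,zh):
    P=P[(P[:,2]>zl)&(P[:,2]<zh)]; return P
def top_edges(P,a0):
    # robust extents along rack axes, yaw a0 deg
    pass
E
python3 - <<'E'
from h import *
from scipy.spatial.transform import Rotation as R
s=manip.get_state();q=s['ee_rot'];print(np.round(R.from_quat([q[1],q[2],q[3],q[0]]).as_matrix(),3))
for n in('top','side'):
    p,d=snap(n,n+'1.png')
    for t,zl,zh in[('pad_1',-.01,.012),('warmer',.028,.05),('short_rack',.115,.14),('short_rack',.08,.14),('medium_rack',.04,.1),('stand',.0,.03)]:
        for r in silhouettes(t,n)[:2]:
            if r['score']<.3: continue
            m=cv2.erode(r['mask'].astype(np.uint8),np.ones((1,1)))>0
            P,_,_=cloud(n,d,m);P=trim(P,zl,zh); print(n,t,round(r['score'],2),len(P),rect(P))
cv2.imwrite('pics/crop.png',cv2.resize(cv2.imread('pics/top1.png')[140:290,90:270],None,fx=4,fy=4,interpolation=cv2.INTER_CUBIC))
cv2.imwrite('pics/crops.png',cv2.resize(cv2.imread('pics/side1.png')[100:220,180:330],None,fx=5,fy=5,interpolation=cv2.INTER_CUBIC))
E
```

```text
[[-0.898  0.     0.439]
 [-0.439 -0.    -0.898]
 [ 0.    -1.     0.   ]]
top pad_1 0.96 3662 [ 607.2 -294.3   97.5  190.7    8.2]
top pad_1 0.83 3924 [ 473.4 -328.7   98.2  194.3    1.6]
top warmer 0.92 5166 [579.  146.4 115.  232.2  -4.2]
top short_rack 0.74 864 [444.5 136.6  56.5 135.6   8.8]
top short_rack 0.74 2179 [444.5 136.4  56.5 136.1   8.8]
top medium_rack 0.61 527 [456.9  56.5  40.   55.1 -82.6]
top stand 0.73 177 [458.8  30.9  24.   64.1 -82.8]
top stand 0.72 3827 [ 472.7 -326.6   96.8  193.2    2.1]
side pad_1 0.68 5325 [ 473.6 -326.4   98.   197.3    2.3]
side pad_1 0.61 4515 [ 606.6 -292.9   98.5  195.2    8.4]
side warmer 0.9 2073 [581.6 142.  113.6 234.4  -7. ]
side short_rack 0.85 359 [445.2 133.5  56.2 136.3   8.2]
side short_rack 0.7 0 [0. 0. 0. 0. 0.]
side short_rack 0.85 1004 [445.1 133.4  56.2 139.9   8.1]
side short_rack 0.7 0 [0. 0. 0. 0. 0.]
side medium_rack 0.65 647 [449.5 105.4  56.2 147.7   8.9]
side stand 0.5 258 [439.9 120.8  55.8 216.6   9.8]
```

View pics/crop.png

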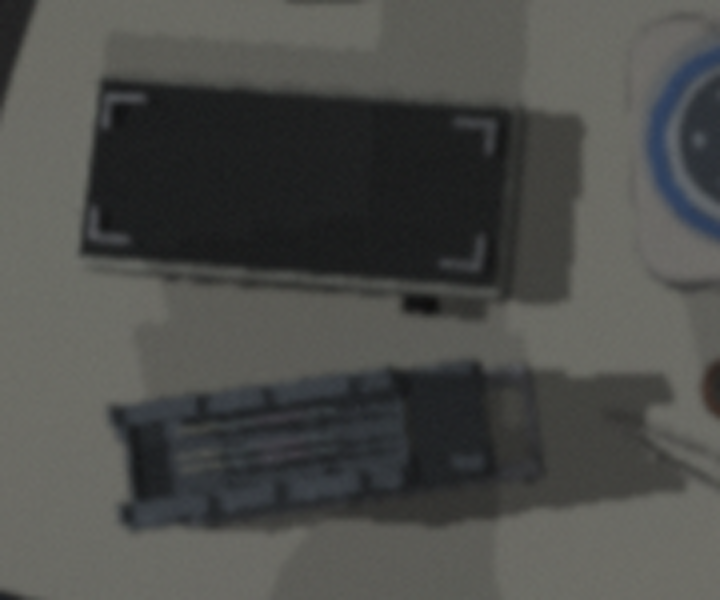

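View pics/crops.png

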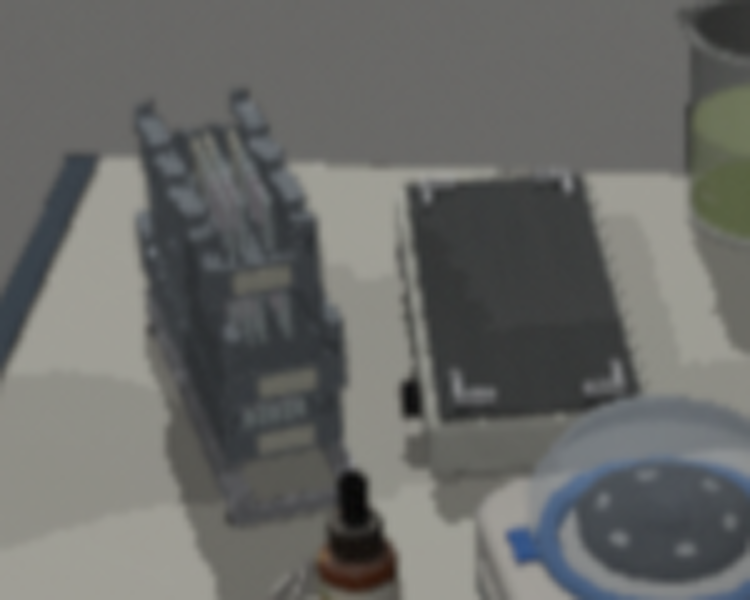

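```bash
cat >> h.py <<'E'
def onz(n,uv,z):
    a=world(n,uv,np.ones(len(uv))); c=np.array(camera_model(n)['world_from_camera'])[:3,3]
    v=a-c; return c+v*((z-c[2])/v[:,2:3])
E
python3 - <<'E'
from h import *
c=np.array([[105,97],[494,122],[92,241],[484,267],[420,303]])/4+[90-.4,140-.4]
W=onz('top',c,.040);print(np.round(W,4), W[:4].mean(0))
c=np.array([[424,200],[570,190],[455,400],[625,388]])/5+[180-.4,100-.4]
W=onz('side',c,.038);print(np.round(W,4), W[:4].mean(0))
d=np.load('top0.npy');P,_,_=cloud('top',d)
# corridor obstacles
g=(P[:,0]>.3)&(P[:,0]<.68)&(P[:,1]>-.4)&(P[:,1]<.27)&(P[:,2]>.05)
Q=P[g]
for y in np.arange(-.4,.27,.05):
    s=Q[(Q[:,1]>=y)&(Q[:,1]<y+.05)]
    if len(s): print(round(y,2),s[:,2].max().round(3),s[s[:,2].argmax()].round(3))
# plate surface fit
for r in silhouettes('warmer','top')[:1]:
    p,d=get_image('top');P,_,_=cloud('top',d,r['mask']);P=trim(P,.03,.045);print(rect(P),np.median(P,0))
E
```

```text
[[0.6278 0.2482 0.04  ]
 [0.6141 0.041  0.04  ]
 [0.5511 0.2516 0.04  ]
 [0.5378 0.0447 0.04  ]
 [0.519  0.0776 0.04  ]] [0.58269592 0.14637564 0.04      ]
[[0.5514 0.234  0.038 ]
 [0.6283 0.2293 0.038 ]
 [0.5369 0.0469 0.038 ]
 [0.6156 0.0412 0.038 ]] [0.58304305 0.13784269 0.038     ]
-0.2 0.08 [ 0.607 -0.151  0.08 ]
-0.15 0.11 [ 0.599 -0.105  0.11 ]
-0.1 0.108 [ 0.591 -0.093  0.108]
-0.05 0.094 [ 0.606 -0.05   0.094]
-0.0 0.093 [0.44  0.038 0.093]
0.05 0.128 [0.478 0.094 0.128]
0.1 0.129 [0.423 0.132 0.129]
0.15 0.128 [0.463 0.175 0.128]
0.2 0.128 [0.457 0.205 0.128]
[583.7 145.7 105.2 231.5  -4.5] [0.58157371 0.1431131  0.03487394]
```

Request:
jog_arm:
  targets:
    - [0.085,[0.012,0.041,0],0.079]
    - [0.085,[0.012,0.041,0],0.079]
    - [0.085,[0.012,0.041,0],0.079]
    - [0.085,[0.012,0.041,0],0.079]
    - [0.085,[0.012,0.041,0],0.079]
    - [0.085,[0.012,0.041,0],0.079]
    - [0.085,[0.012,0.041,0],0.079]
    - [0.085,[0.012,0.041,0],0.079]
  force: 40

```text
clock: 2.5
position: [0.3489, -0.1873, 0.2485]
ee_rot: [-0.366, 0.366, -0.605, 0.605]
contact_force: [0.4, 0.8, -0.1]
width: 0.0851
```

Request:
jog_arm:
  targets:
    - [0.085,[0.012,0.041,0],0.079]
    - [0.085,[0.012,0.041,0],0.079]
    - [0.085,[0.012,0.041,0],0.079]
    - [0.085,[0.012,0.041,0],0.079]
    - [0.085,[0.012,0.041,0],0.079]
    - [0.085,[0.012,0.041,0],0.079]
    - [0.085,[0.012,0.041,0],0.079]
    - [0.085,[0.012,0.038,0],0.079]
    - [0.085,[0,0,0],0]

```text
clock: 3.62
position: [0.4452, 0.1385, 0.2483]
ee_rot: [0.537, -0.536, 0.461, -0.461]
contact_force: [-0.3, -0.6, 0.3]
width: 0.0846
```

```bash
cat >> h.py <<'E'
def st():
    s=manip.get_state();q=s['ee_rot']
    from scipy.spatial.transform import Rotation as R
    z=R.from_quat([q[1],q[2],q[3],q[0]]).as_matrix()[:,2]
    a=np.degrees(np.arctan2(z[1],z[0]));a=(a+90)%180-90
    print('t',round(s['clock'],2),'p',np.round(s['position'],4),'yaw',round(a,2),'F',np.round(s['contact_force'],1),'w',round(s['width'],4),'q',np.round(s['qpos'],2))
E
python3 -c "
from h import *
st()"
```

```text
t 3.62 p [0.4452 0.1385 0.2483] yaw 8.69 F [-0.3 -0.6  0.3] w 0.0846 q [ 0.15  0.11  1.72  0.    1.31 -0.  ]
```

Request:
jog_arm:
  targets:
    - [0.08,[-0.0005,-0.002,-0.03],0]
    - [0.08,[0,0,-0.04],0]
    - [0.08,[0,0,-0.035],0]
    - [0.08,[0,0,-0.02],0]
    - [0.08,[0,0,-0.014],0]
    - [0.08,[0,0,0],0]
    - [0.05,[0,0,0],0]
    - [0.05,[0,0,0],0]
    - [0.05,[0,0,0],0]
    - [0.05,[0,0,0],0]

```text
clock: 4.88
position: [0.4451, 0.1345, 0.1105]
ee_rot: [0.536, -0.535, 0.461, -0.462]
contact_force: [0.6, -0.7, 6.2]
width: 0.0554
```

```bash
python3 -c "
from h import *
st()
p,d=snap('side','s2.png');p,d=snap('top','t2.png')"
```

```text
t 4.88 p [0.4451 0.1345 0.1105] yaw 8.48 F [ 0.6 -0.7  6.2] w 0.0554 q [ 0.14  0.24  1.94 -0.    0.96 -0.  ]
```

View pics/s2.png

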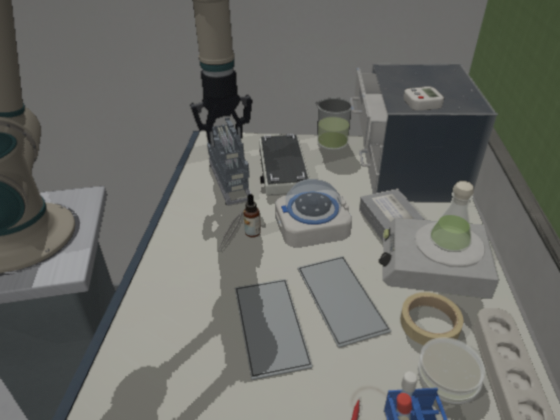

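Request:
jog_arm:
  targets:
    - [0.05,[0,0,0.004],0]
    - [0.05,[0,0,0.008],0]
    - [0.05,[0,0,0.015],0]
    - [0.05,[0,0,0.022],0]
    - [0.05,[0,0,0.022],0]
    - [0.05,[0,0,0.018],0]
    - [0.05,[0,0,0.008],0]
    - [0.05,[0,0,0.002],0]

```text
clock: 5.98
position: [0.444, 0.1344, 0.2086]
ee_rot: [0.536, -0.535, 0.462, -0.462]
contact_force: [0.2, 0.4, -1.4]
width: 0.0555
```

```bash
python3 -c "
from h import *
st()
p,d=snap('side','s3.png');p,d=snap('top','t3.png')
for n in('medium_rack','long_rack','stand','short_rack'):
  for r in silhouettes(n,'top')[:1]:
    P,_,_=cloud('top',d,r['mask']); print(n,r['score'],rect(P),np.percentile(P[:,2],[5,95]))
for f in ('s3','t3'):
  cv2.imwrite('pics/'+f+'c.png',cv2.resize(cv2.imread('pics/'+f+'.png')[60:270,90:330],None,fx=2.5,fy=2.5))
"
```

```text
t 5.97 p [0.444  0.1344 0.2086] yaw 8.48 F [ 0.2  0.4 -1.4] w 0.0555 q [ 0.14  0.14  1.79  0.    1.21 -0.  ]
medium_rack 0.94 [459.2  68.9  63.8  63.8 -81.8] [0.05591959 0.09135185]
stand 0.81 [447.4  95.8  59.9 153.5   9.1] [0.00897506 0.02207868]
short_rack 0.58 [457.5 116.   79.4  91.1   8.8] [0.18912134 0.22318129]
```

View pics/s3c.png

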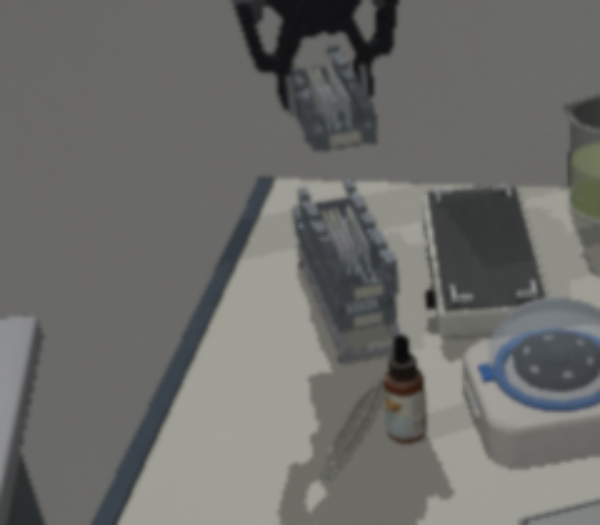

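View pics/t3c.png

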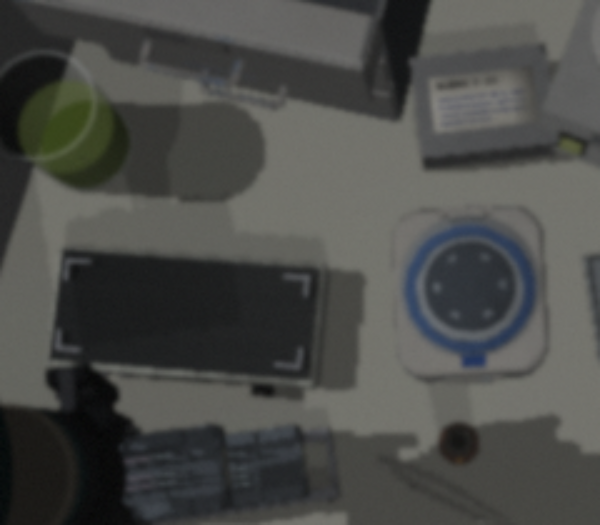

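Request:
jog_arm:
  targets:
    - [0.05,[0.004,-0.011,0],0]
    - [0.05,[0.008,-0.022,0],0]
    - [0.05,[0.014,-0.036,0],0]
    - [0.05,[0.014,-0.036,0],0]
    - [0.05,[0.014,-0.036,0],0]
    - [0.05,[0.014,-0.036,0],0]
    - [0.05,[0.014,-0.036,0],0]
    - [0.05,[0.014,-0.036,0],0]
    - [0.05,[0.014,-0.036,0],0]
    - [0.05,[0.014,-0.036,0],0]

```text
clock: 7.52
position: [0.5682, -0.1888, 0.208]
ee_rot: [-0.535, 0.536, -0.462, 0.462]
contact_force: [-0.2, 0.8, -0.2]
width: 0.0554
```

Request:
jog_arm:
  targets:
    - [0.05,[0.014,-0.036,0],0]
    - [0.05,[0.014,-0.036,0],0]
    - [0.05,[0.008,-0.022,-0.01],0]
    - [0.05,[0.003,-0.014,-0.02],0]
    - [0.05,[0,0,-0.03],0]
    - [0.05,[0,0,-0.03],0]
    - [0.05,[0,0,-0.03],0]
    - [0.05,[0,0,-0.02],0]
    - [0.05,[0,0,-0.01],0]
    - [0.05,[0,0,0],0]

```text
clock: 8.78
position: [0.6062, -0.2937, 0.0571]
ee_rot: [-0.536, 0.536, -0.462, 0.461]
contact_force: [-0.2, 0.6, -0.3]
width: 0.0556
```

```bash
python3 -c "
from h import *
st()
p,d=snap('side','s4.png')"
```

```text
t 8.78 p [ 0.6062 -0.2937  0.0571] yaw 8.5 F [-0.2  0.6 -0.3] w 0.0556 q [-0.55  0.57  1.53  0.    1.05 -0.7 ]
```

View pics/s4.png

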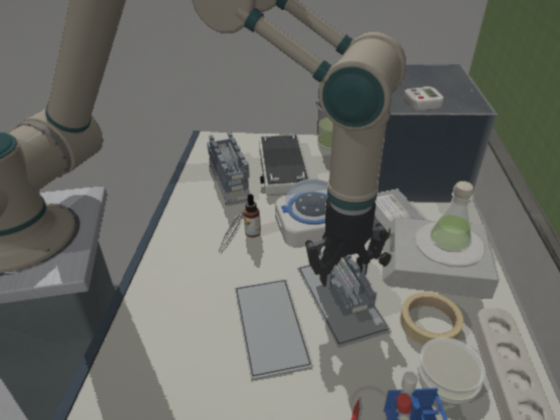

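Rack is level over the far pad (around pixel 350,285). Lower ~28 mm slowly, then release.

Request:
jog_arm:
  targets:
    - [0.05,[0,0,-0.009],0]
    - [0.05,[0,0,-0.008],0]
    - [0.05,[0,0,-0.005],0]
    - [0.05,[0,0,-0.003],0]
    - [0.05,[0,0,-0.002],0]
    - [0.05,[0,0,0],0]

```text
clock: 9.57
position: [0.6071, -0.2946, 0.0313]
ee_rot: [0.536, -0.536, 0.462, -0.462]
contact_force: [-0.4, 0.4, -0.9]
width: 0.0554
```

Request:
jog_arm:
  targets:
    - [0.05,[0,0,-0.0015],0]
    - [0.05,[0,0,0],0]

```text
clock: 9.82
position: [0.6071, -0.2946, 0.0298]
ee_rot: [0.536, -0.536, 0.462, -0.462]
contact_force: [0.5, 0.5, -1.7]
width: 0.0551
```

Request:
jog_arm:
  targets:
    - [0.05,[0,0,-0.001],0]
    - [0.05,[0,0,0],0]

```text
clock: 10.07
position: [0.6072, -0.2946, 0.0295]
ee_rot: [0.536, -0.536, 0.461, -0.462]
contact_force: [-0.1, 0.7, 3.8]
width: 0.0552
```

Request:
jog_arm:
  targets:
    - [0.07,[0,0,0],0]
    - [0.08,[0,0,0],0]
    - [0.08,[0,0,0],0]
    - [0.08,[0,0,0.02],0]
    - [0.08,[0,0,0.04],0]
    - [0.08,[0,0,0.05],0]
    - [0.08,[-0.01,0.03,0.05],0]
    - [0.08,[-0.014,0.04,0.02],0]

```text
clock: 11.08
position: [0.5846, -0.2254, 0.2123]
ee_rot: [0.536, -0.535, 0.46, -0.464]
contact_force: [0.1, 1.1, -0.3]
width: 0.0799
```

```bash
python3 -c "
from h import *
st()
p,d=snap('top','t5.png')
for n in('medium_rack','long_rack','short_rack'):
  for r in silhouettes(n,'top')[:2]:
    if r['score']<.3: continue
    P,_,_=cloud('top',d,r['mask']); print(n,r['score'],rect(P),np.percentile(P[:,2],[5,95]),rect(P[P[:,2]>np.percentile(P[:,2],95)-.012]))
p,d=snap('side','s5.png')
"
```

```text
t 11.07 p [ 0.5846 -0.2254  0.2123] yaw 8.4 F [ 0.1  1.1 -0.3] w 0.0799 q [-0.48  0.37  1.45  0.    1.31 -0.63]
medium_rack 0.85 [447.2 123.7  63.8 176.5   5.5] [0.05592651 0.09092149] [447.9 117.1  56.8 161.4   8.7]
medium_rack 0.54 [ 604.8 -284.3   76.5  170.9   17.4] [0.0104283  0.04466214] [ 602.6 -277.4   76.5  156.4   17.4]
long_rack 0.56 [426.6 183.6  52.9 134.   -6.7] [0.02004682 0.05717114] [4.307e+02 1.727e+02 5.260e+01 1.114e+02 3.000e-01]
short_rack 0.88 [ 604.6 -282.7   73.6  165.4   16. ] [0.01051236 0.04454683] [ 603.2 -277.8   73.6  155.1   16. ]
```

View pics/t5.png

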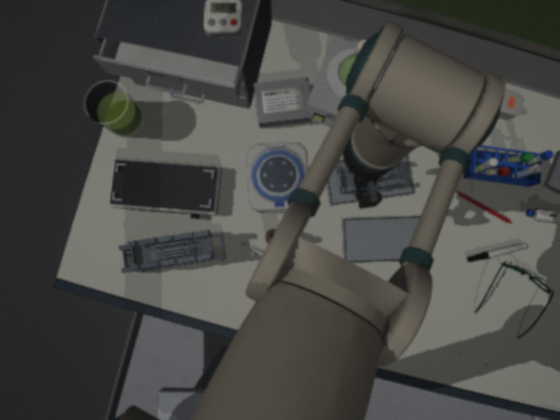

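View pics/s5.png

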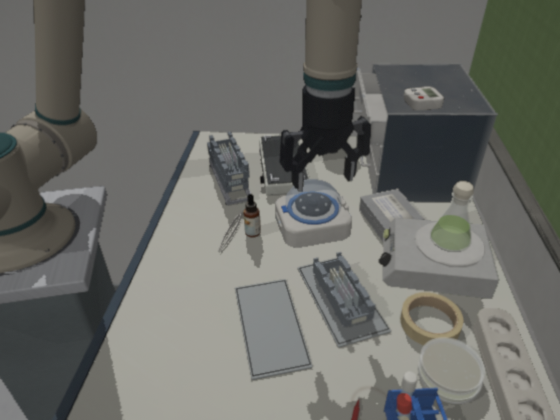

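Request:
jog_arm:
  targets:
    - [0.08,[-0.008,0.021,0],0]
    - [0.08,[-0.017,0.043,0],0]
    - [0.08,[-0.017,0.043,0],0]
    - [0.08,[-0.017,0.043,0],0]
    - [0.08,[-0.017,0.043,0],0]
    - [0.08,[-0.017,0.043,0],0]
    - [0.08,[-0.017,0.043,0],0]
    - [0.08,[-0.017,0.043,0],0]
    - [0.08,[-0.009,0.021,0],0.003]
    - [0.08,[0,0,-0.02],0]

```text
clock: 12.58
position: [0.4464, 0.1203, 0.1889]
ee_rot: [0.537, -0.536, 0.46, -0.46]
contact_force: [0.7, -0.6, -0.5]
width: 0.0802
```

Request:
jog_arm:
  targets:
    - [0.08,[0,0,-0.03],0]
    - [0.08,[0,0,-0.03],0]
    - [0.08,[0,0,-0.02],0]
    - [0.08,[0,0,-0.01],0]
    - [0.08,[0,0,0],0]

```text
clock: 13.2
position: [0.4464, 0.1184, 0.0981]
ee_rot: [-0.536, 0.537, -0.461, 0.46]
contact_force: [0.5, 0.0, -0.1]
width: 0.08
```

Request:
jog_arm:
  targets:
    - [0.08,[0.0015,-0.001,-0.014],0]
    - [0.08,[0,0,-0.009],0]
    - [0.08,[0,0,0],0]
    - [0.05,[0,0,0],0]
    - [0.05,[0,0,0],0]
    - [0.05,[0,0,0],0]
    - [0.05,[0,0,0],0]

```text
clock: 14.08
position: [0.449, 0.1175, 0.0763]
ee_rot: [0.537, -0.536, 0.461, -0.461]
contact_force: [1.0, -0.3, 4.7]
width: 0.0553
```

Request:
jog_arm:
  targets:
    - [0.05,[0,0,0.004],0]
    - [0.05,[0,0,0.008],0]
    - [0.05,[0,0,0.015],0]
    - [0.05,[0,0,0.022],0]
    - [0.05,[0,0,0.022],0]
    - [0.05,[0,0,0.018],0]
    - [0.05,[0,0,0.008],0]
    - [0.05,[0,0,0.002],0]

```text
clock: 15.08
position: [0.4485, 0.1174, 0.1751]
ee_rot: [0.536, -0.536, 0.461, -0.461]
contact_force: [-0.1, 0.1, -1.9]
width: 0.0553
```

```bash
python3 -c "
from h import *
st()
p,d=snap('side','s6.png')"
```

```text
t 15.07 p [0.4485 0.1174 0.1751] yaw 8.65 F [-0.1  0.1 -1.9] w 0.0553 q [ 0.11  0.17  1.85 -0.    1.13 -0.05]
```

View pics/s6.png

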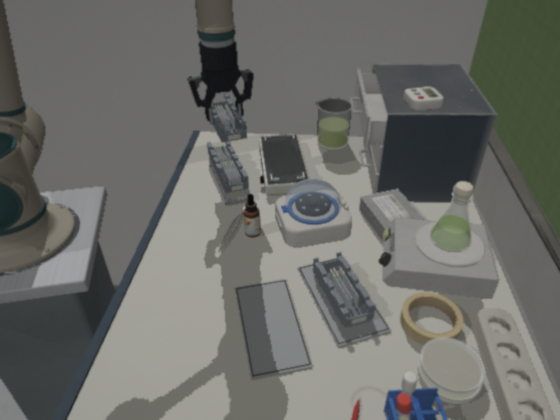

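Request:
jog_arm:
  targets:
    - [0.05,[0,-0.011,0.01],0]
    - [0.05,[0.001,-0.022,0.01],0]
    - [0.05,[0.002,-0.038,0],-0.012]
    - [0.05,[0.002,-0.038,0],-0.012]
    - [0.05,[0.002,-0.038,0],-0.012]
    - [0.05,[0.002,-0.038,0],-0.012]
    - [0.05,[0.002,-0.038,0],-0.012]
    - [0.05,[0.002,-0.038,0],-0.012]
    - [0.05,[0.002,-0.038,0],-0.012]
    - [0.05,[0.002,-0.038,0],-0.012]

```text
clock: 16.38
position: [0.4649, -0.2214, 0.1947]
ee_rot: [-0.513, 0.513, -0.487, 0.486]
contact_force: [1.3, 0.3, -2.4]
width: 0.0556
```

Request:
jog_arm:
  targets:
    - [0.05,[0.003,-0.038,0],-0.01]
    - [0.05,[0.003,-0.036,0],-0.01]
    - [0.05,[0.002,-0.022,-0.01],0]
    - [0.05,[0.002,-0.012,-0.02],0]
    - [0.05,[0,0,-0.03],0]
    - [0.05,[0,0,-0.03],0]
    - [0.05,[0,0,-0.03],0]
    - [0.05,[0,0,-0.012],0]
    - [0.05,[0,0,-0.004],0]
    - [0.05,[0,0,0],0]

```text
clock: 17.62
position: [0.476, -0.3279, 0.0594]
ee_rot: [0.509, -0.509, 0.491, -0.492]
contact_force: [0.4, 0.5, -0.7]
width: 0.0551
```

```bash
python3 -c "
from h import *
st()
p,d=snap('side','s7.png')"
```

```text
t 17.62 p [ 0.476  -0.3279  0.0594] yaw 2.01 F [ 0.4  0.5 -0.7] w 0.0551 q [-0.72  0.44  1.76  0.    0.93 -0.76]
```

View pics/s7.png

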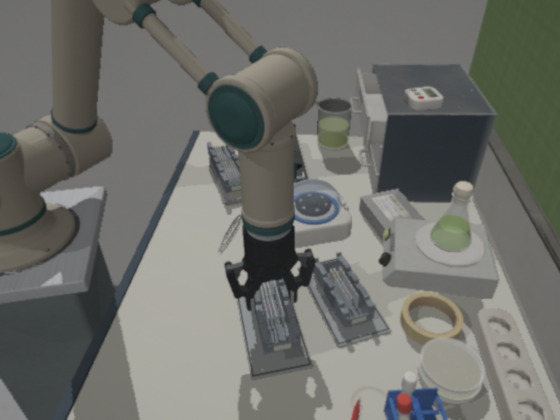

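Request:
jog_arm:
  targets:
    - [0.05,[-0.001,0,-0.01],0]
    - [0.05,[-0.001,0,-0.009],0]
    - [0.05,[0,0,-0.005],0]
    - [0.05,[0,0,-0.003],0]
    - [0.05,[0,0,-0.002],0]
    - [0.05,[0,0,0],0]

```text
clock: 18.42
position: [0.4736, -0.3276, 0.0303]
ee_rot: [0.509, -0.509, 0.491, -0.491]
contact_force: [-1.9, 0.9, 2.8]
width: 0.0555
```

Request:
jog_arm:
  targets:
    - [0.07,[0,0,0],0]
    - [0.08,[0,0,0],0]
    - [0.08,[0,0,0],0]
    - [0.08,[0,0,0.02],0]
    - [0.08,[0,0,0.04],0]
    - [0.08,[0,0,0.05],0]
    - [0.08,[-0.002,0.03,0.05],0.02]
    - [0.08,[-0.002,0.04,0.02],0.02]

```text
clock: 19.42
position: [0.471, -0.2585, 0.2131]
ee_rot: [0.518, -0.518, 0.479, -0.483]
contact_force: [0.8, 0.4, -0.3]
width: 0.08
```

```bash
python3 -c "
from h import *
st()
p,d=snap('top','t8.png')
for n in('medium_rack','long_rack','short_rack'):
  for r in silhouettes(n,'top')[:2]:
    if r['score']<.3: continue
    P,_,_=cloud('top',d,r['mask']); print(n,r['score'],rect(P),np.percentile(P[:,2],[5,95]),rect(P[P[:,2]>np.percentile(P[:,2],95)-.012]))
p,d=snap('side','s8.png')
"
```

```text
t 19.43 p [ 0.471  -0.2585  0.2131] yaw 4.24 F [ 0.8  0.4 -0.3] w 0.08 q [-0.63  0.24  1.65  0.    1.25 -0.71]
medium_rack 0.94 [ 472.5 -261.6   58.5   59.7   45.5] [0.00994229 0.04489846] [ 4.718e+02 -2.497e+02  5.570e+01  5.820e+01 -1.000e-01]
long_rack 0.74 [443.3 143.5  64.8 205.2   9.2] [0.02018696 0.05593643] [443.2 134.8  56.6 183.9   9.5]
short_rack 0.98 [ 599.7 -265.6   97.   210.6   31.1] [0.01008039 0.04522397] [ 595.7 -262.6   93.2  201.4   31.1]
```

View pics/s8.png

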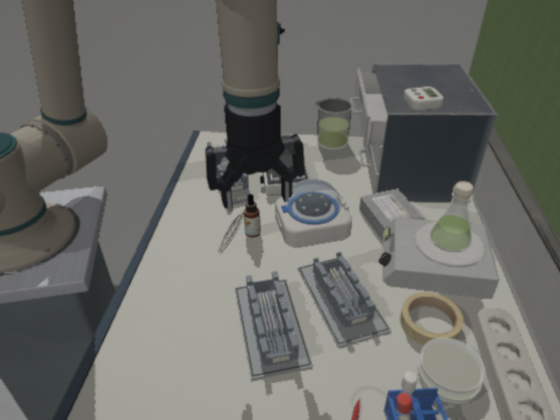

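View pics/t8.png

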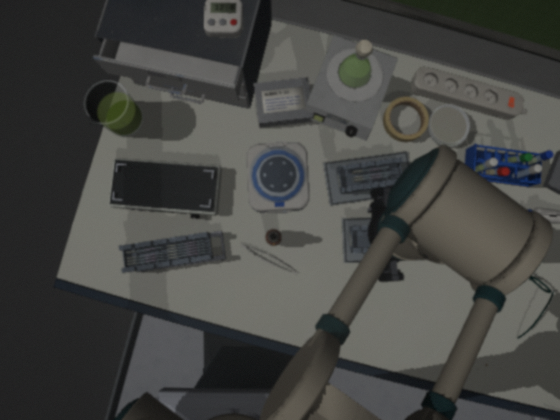

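Request:
jog_arm:
  targets:
    - [0.08,[-0.001,0.02,0],0]
    - [0.08,[-0.003,0.043,0],0.01]
    - [0.08,[-0.003,0.043,0],0.01]
    - [0.08,[-0.003,0.043,0],0.01]
    - [0.08,[-0.003,0.043,0],0.01]
    - [0.08,[-0.003,0.043,0],0.01]
    - [0.08,[-0.003,0.043,0],0.01]
    - [0.08,[-0.003,0.043,0],0.01]
    - [0.08,[-0.003,0.043,0],0.01]
    - [0.08,[-0.002,0.028,0],0]

```text
clock: 20.92
position: [0.4414, 0.1364, 0.2089]
ee_rot: [-0.537, 0.538, -0.46, 0.459]
contact_force: [0.9, 0.1, 0.5]
width: 0.0801
```

Request:
jog_arm:
  targets:
    - [0.08,[0,0,-0.02],0]
    - [0.08,[0,0,-0.03],0]
    - [0.08,[0,0,-0.03],0]
    - [0.08,[0,0,-0.03],0]
    - [0.08,[0,0,-0.02],0]
    - [0.08,[0,0,-0.01],0]
    - [0.08,[0,0,0],0]

```text
clock: 21.8
position: [0.4419, 0.1344, 0.0691]
ee_rot: [-0.537, 0.538, -0.46, 0.459]
contact_force: [-0.1, -0.8, 0.0]
width: 0.0798
```

```bash
python3 -c "
from h import *
st()"
```

```text
t 21.8 p [0.4419 0.1344 0.0691] yaw 8.87 F [-0.1 -0.8  0. ] w 0.0798 q [ 0.14  0.29  2.    0.    0.85 -0.01]
```

Request:
jog_arm:
  targets:
    - [0.08,[0.001,0.001,-0.016],0]
    - [0.08,[0.001,0,-0.01],0]
    - [0.08,[0,0,-0.003],0]
    - [0.08,[0,0,0],0]
    - [0.05,[0,0,0],0]
    - [0.05,[0,0,0],0]
    - [0.05,[0,0,0],0]
    - [0.05,[0,0,0],0]

```text
clock: 22.8
position: [0.4448, 0.1355, 0.0414]
ee_rot: [0.537, -0.537, 0.46, -0.46]
contact_force: [-1.4, -0.3, 5.7]
width: 0.0553
```

Request:
jog_arm:
  targets:
    - [0.05,[0,0,0.004],0]
    - [0.05,[0,0,0.008],0]
    - [0.05,[0,0,0.015],0]
    - [0.05,[0,0,0.022],0]
    - [0.05,[0,0,0.022],0]
    - [0.05,[0,0,0.018],0]
    - [0.05,[0,0,0.008],0]
    - [0.05,[0,0,0.002],0]

```text
clock: 23.8
position: [0.4446, 0.1354, 0.1401]
ee_rot: [0.537, -0.537, 0.46, -0.46]
contact_force: [0.6, 0.2, -1.7]
width: 0.0554
```

```bash
python3 -c "
from h import *
st()
p,d=snap('side','s9.png')"
```

```text
t 23.8 p [0.4446 0.1354 0.1401] yaw 8.88 F [ 0.6  0.2 -1.7] w 0.0554 q [ 0.15  0.2   1.9   0.    1.04 -0.01]
```

View pics/s9.png

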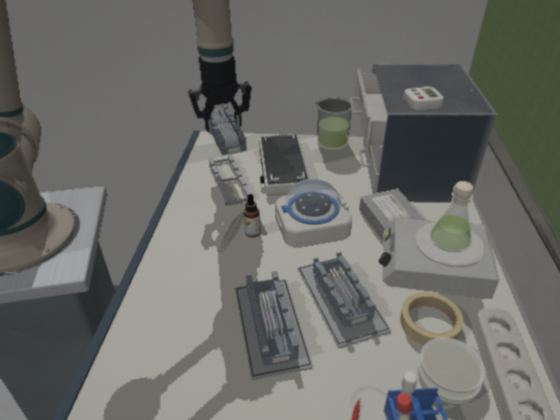

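Request:
jog_arm:
  targets:
    - [0.05,[0.006,0,0],0]
    - [0.05,[0.013,0.001,0],-0.02]
    - [0.05,[0.02,0.0015,0],-0.04]
    - [0.05,[0.02,0.0015,0],-0.04]
    - [0.05,[0.02,0.0015,0],-0.04]
    - [0.05,[0.02,0.0015,0],-0.04]
    - [0.05,[0.02,0.0015,0],-0.03]
    - [0.05,[0.013,0.001,0],-0.013]
    - [0.05,[0.006,0.001,0],0]
    - [0.05,[0,0,0],0]

```text
clock: 25.1
position: [0.5825, 0.1459, 0.1395]
ee_rot: [0.483, -0.483, 0.517, -0.517]
contact_force: [-0.0, -0.8, -1.8]
width: 0.0556
```

```bash
python3 -c "
from h import *
st()
p,d=snap('top','t10.png')
for n in('long_rack','stand'):
  for r in silhouettes(n,'top')[:2]:
    if r['score']<.3: continue
    P,_,_=cloud('top',d,r['mask']); print(n,r['score'],rect(P),np.percentile(P[:,2],[5,95]),rect(P[P[:,2]>np.percentile(P[:,2],95)-.012]))
p,d=snap('side','s10.png')
for n in('long_rack','stand'):
  for r in silhouettes(n,'side')[:2]:
    if r['score']<.3: continue
    P,_,_=cloud('side',d,r['mask']); print(n,r['score'],rect(P),np.percentile(P[:,2],[5,95]),rect(P[P[:,2]>np.percentile(P[:,2],95)-.012]))
for f in ('s10','t10'):
  cv2.imwrite('pics/'+f+'c.png',cv2.resize(cv2.imread('pics/'+f+'.png')[60:270,90:330],None,fx=2.5,fy=2.5))
"
```

```text
t 25.1 p [0.5825 0.1459 0.1395] yaw -3.89 F [-0.  -0.8 -1.8] w 0.0556 q [0.13 0.39 1.61 0.   1.14 0.2 ]
long_rack 0.56 [592.6 174.5  86.9 247.3  -9.9] [0.12013975 0.15400036] [576.5 145.6  62.8 186.3   2.3]
stand 0.72 [445.5 116.3  61.7 195.5   8.8] [0.00867827 0.02209287] [445.2 114.1  60.4 191.3   8.9]
stand 0.52 [569.5 145.4 111.  238.2   1.1] [0.0252782  0.03903209] [571.1 145.5 107.9 236.8   1.1]
long_rack 0.97 [592.  191.5  64.4 289.1  -8.6] [0.12103926 0.15377042] [580.1 138.9  57.4 176.4  -3.6]
stand 0.83 [453.   70.6  68.3 317.5   7.9] [0.00043429 0.02138443] [453.1  61.1  60.4 298.7   8.8]
```

View pics/s10c.png

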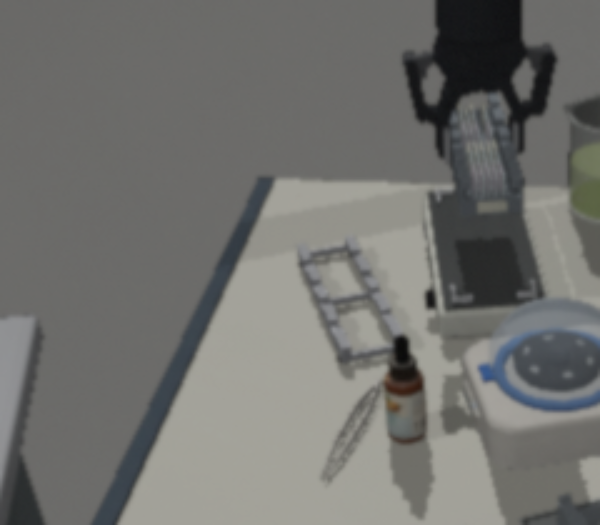

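View pics/t10c.png

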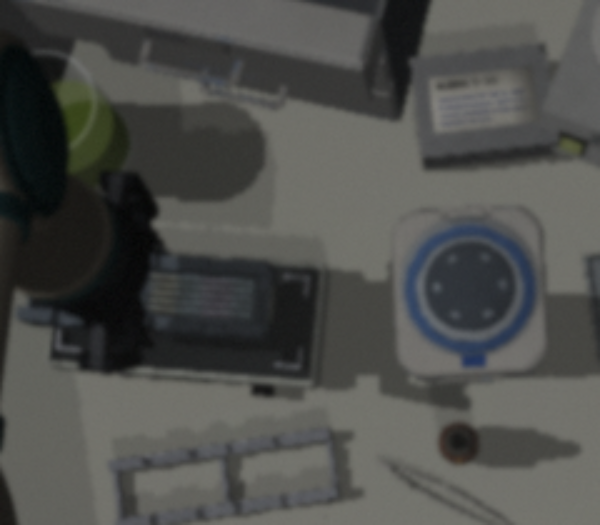

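Request:
jog_arm:
  targets:
    - [0.05,[0.0005,0,-0.01],0]
    - [0.05,[0,0,-0.02],0]
    - [0.05,[0,0,-0.02],0]
    - [0.05,[0,0,-0.012],0]
    - [0.05,[0,0,-0.006],0]
    - [0.05,[0,0,-0.004],0]
    - [0.05,[0,0,-0.003],0]
    - [0.05,[0,0,0],0]

```text
clock: 26.4
position: [0.5832, 0.1459, 0.065]
ee_rot: [-0.483, 0.483, -0.517, 0.517]
contact_force: [-0.3, -0.1, -1.5]
width: 0.0552
```

Request:
jog_arm:
  targets:
    - [0.05,[0,0,-0.002],0]
    - [0.05,[0,0,-0.0015],0]
    - [0.05,[0,0,0],0]

```text
clock: 26.78
position: [0.5832, 0.1459, 0.0614]
ee_rot: [-0.483, 0.483, -0.517, 0.517]
contact_force: [1.0, -0.1, -1.7]
width: 0.0554
```

```bash
python3 -c "
from h import *
st()
p,d=snap('side','s11.png')
cv2.imwrite('pics/s11c.png',cv2.resize(p[60:270,90:330,::-1],None,fx=2.5,fy=2.5))
"
```

```text
t 26.77 p [0.5832 0.1459 0.0614] yaw -3.9 F [ 1.  -0.1 -1.7] w 0.0554 q [ 0.13  0.47  1.71 -0.    0.96  0.2 ]
```

View pics/s11c.png

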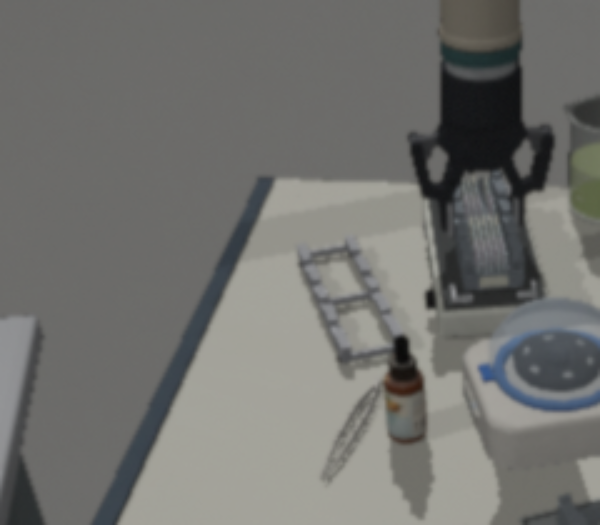

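Rack sits between the stops (centre near 485,240 in the crop); feel for contact.

Request:
jog_arm:
  targets:
    - [0.05,[0,0,-0.001],0]
    - [0.05,[0,0,0],0]

```text
clock: 27.08
position: [0.5832, 0.1459, 0.0614]
ee_rot: [-0.483, 0.483, -0.517, 0.517]
contact_force: [-1.4, -0.4, 5.3]
width: 0.0552
```

Contact. Release and back off upward, then look.

Request:
jog_arm:
  targets:
    - [0.065,[0,0,0],0]
    - [0.072,[0,0,0],0]
    - [0.076,[0,0,0],0]
    - [0.076,[0,0,0.02],0]
    - [0.076,[0,0,0.04],0]
    - [0.076,[0,0,0.05],0]
    - [0.08,[-0.01,-0.03,0.05],0.01]
    - [0.08,[-0.01,-0.05,0],0.01]
    - [0.08,[-0.01,-0.05,0],0.01]
    - [0.08,[-0.01,-0.05,0],0.01]

```text
clock: 28.32
position: [0.5427, -0.0354, 0.2205]
ee_rot: [-0.493, 0.493, -0.506, 0.507]
contact_force: [-1.0, -0.3, 0.1]
width: 0.0801
```

```bash
cat > look.py <<'E'
from h import *
import sys
k=sys.argv[1]; st()
for c in('top','side'):
    p,d=snap(c,c+k+'.png')
    for n in sys.argv[2:]:
        for r in silhouettes(n,c)[:2]:
            if r['score']<.3: continue
            P,_,_=cloud(c,d,cv2.erode(r['mask'].astype(np.uint8),np.ones((2,2)))>0)
            if len(P)<20: continue
            z=np.percentile(P[:,2],[5,95]);T=P[abs(P[:,2]-z[1])<.008]
            print(c,n,round(r['score'],2),'px',r['position'],'z',z.round(4),'top',rect(T))
    cv2.imwrite('pics/'+c+k+'c.png',cv2.resize(p[60:270,90:330,::-1],None,fx=2.5,fy=2.5))
E
python3 look.py 12 long_rack medium_rack short_rack stand
```

```text
t 28.32 p [ 0.5427 -0.0354  0.2205] yaw -1.55 F [-1.  -0.3  0.1] w 0.0801 q [-0.19  0.25  1.62 -0.    1.28 -0.17]
top long_rack 0.67 px [165.8, 188.2] z [0.0416 0.0758] top [577.5 145.1  47.3 183.1  -6.9]
top medium_rack 0.58 px [387.3, 235.1] z [0.0103 0.0455] top [ 473.4 -327.3   56.   160.8    1.8]
top short_rack 0.94 px [368.8, 175.7] z [0.0102 0.0453] top [ 605.7 -290.5   53.8  135.5    8.3]
top short_rack 0.59 px [174.9, 199.6] z [0.0134 0.038 ] top [560.2 152.9  82.3 244.3 -21.6]
top stand 0.55 px [175.3, 247.2] z [0.0101 0.022 ] top [444.2 112.3  57.3 185.4   9.1]
side long_rack 0.7 px [283.0, 153.2] z [0.0424 0.0757] top [582.6 139.3  56.1 176.8  -3.8]
side medium_rack 0.74 px [272.7, 319.9] z [0.0111 0.0451] top [ 474.  -331.5   56.3  157.7    2. ]
side short_rack 0.65 px [343.4, 290.4] z [0.0122 0.045 ] top [ 606.3 -294.3   56.6  134.9    8.5]
side stand 0.81 px [228.3, 178.3] z [0.0048 0.0213] top [445.5 109.3  59.4 185.3   8.6]
```

View pics/top12c.png

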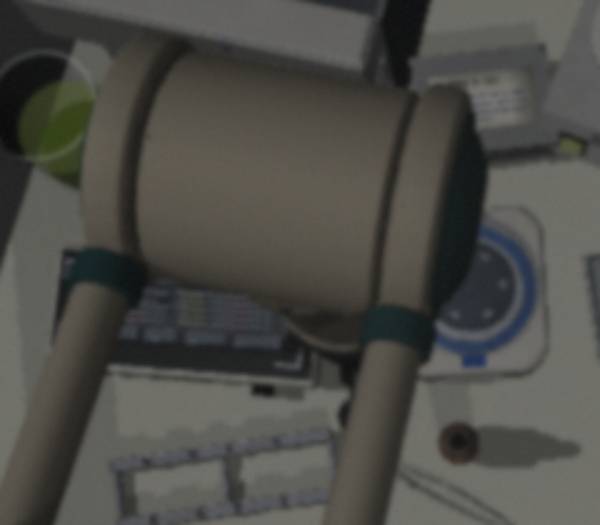

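View pics/side12.png

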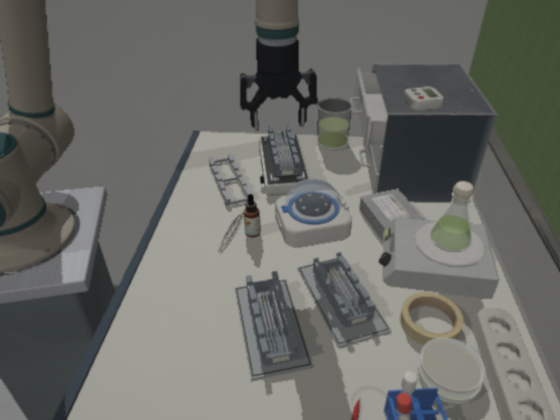

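Request:
jog_arm:
  targets:
    - [0.08,[-0.004,-0.016,0],0]
    - [0.08,[-0.01,-0.04,0],0.01]
    - [0.08,[-0.01,-0.04,0],0.01]
    - [0.08,[-0.01,-0.04,0],0.01]
    - [0.08,[-0.01,-0.04,0],0.01]
    - [0.08,[-0.01,-0.04,0],0.01]
    - [0.08,[-0.009,-0.04,0],0.012]
    - [0.08,[-0.006,-0.034,0],0]
    - [0.08,[0,0,-0.02],0]
    - [0.08,[0,0,-0.03],0]

```text
clock: 30.08
position: [0.474, -0.326, 0.1706]
ee_rot: [-0.508, 0.508, -0.491, 0.493]
contact_force: [0.7, 0.8, -0.5]
width: 0.0803
```

Request:
jog_arm:
  targets:
    - [0.08,[0,0,-0.04],0]
    - [0.08,[0,0,-0.035],0]
    - [0.08,[0,0,-0.02],0]
    - [0.08,[0,0,-0.01],0]
    - [0.08,[0,0,0],0]

```text
clock: 30.7
position: [0.4737, -0.3243, 0.065]
ee_rot: [-0.508, 0.508, -0.492, 0.491]
contact_force: [0.7, 0.0, 0.1]
width: 0.0802
```

```bash
python3 -c "
from h import *
st()"
```

```text
t 30.7 p [ 0.4737 -0.3243  0.065 ] yaw 1.95 F [0.7 0.  0.1] w 0.0802 q [-0.72  0.43  1.76 -0.    0.95 -0.76]
```

Request:
jog_arm:
  targets:
    - [0.08,[0,-0.003,-0.018],0]
    - [0.08,[0,0,-0.012],0]
    - [0.08,[0,0,-0.005],0]
    - [0.08,[0,0,0],0]
    - [0.05,[0,0,0],0]
    - [0.05,[0,0,0],0]
    - [0.05,[0,0,0],0]
    - [0.05,[0,0,0],0]

```text
clock: 31.7
position: [0.4745, -0.3275, 0.0311]
ee_rot: [0.508, -0.508, 0.491, -0.492]
contact_force: [0.5, 0.0, 6.2]
width: 0.0557
```

Request:
jog_arm:
  targets:
    - [0.05,[0,0,0.004],0]
    - [0.05,[0,0,0.008],0]
    - [0.05,[0,0,0.015],0]
    - [0.05,[0,0,0.025],0]
    - [0.05,[0,0,0.03],0]
    - [0.05,[0,0,0.03],0]
    - [0.05,[0,0,0.025],0]
    - [0.05,[0,0,0.015],0]
    - [0.05,[0,0,0.006],0]
    - [0.05,[0,0,0],0]

```text
clock: 32.95
position: [0.4739, -0.3269, 0.1882]
ee_rot: [0.508, -0.508, 0.492, -0.491]
contact_force: [0.2, -0.8, -2.2]
width: 0.055
```

```bash
python3 -c "
from h import *
st()
p,d=snap('side','s13.png')"
```

```text
t 32.95 p [ 0.4739 -0.3269  0.1882] yaw 1.95 F [ 0.2 -0.8 -2.2] w 0.055 q [-0.72  0.32  1.6   0.    1.23 -0.76]
```

View pics/s13.png

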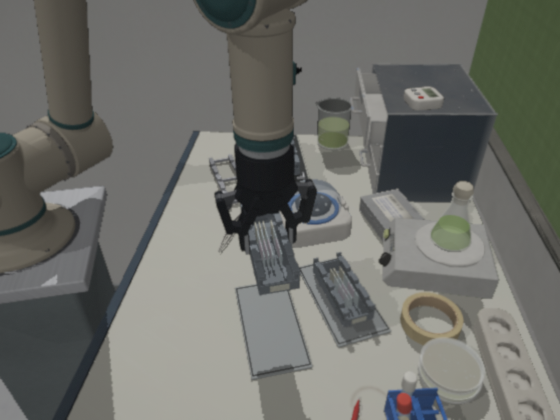

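Request:
jog_arm:
  targets:
    - [0.05,[0,0.011,0],0]
    - [0.05,[-0.001,0.022,0],0]
    - [0.05,[-0.0025,0.038,0],0.012]
    - [0.05,[-0.0025,0.038,0],0.012]
    - [0.05,[-0.0025,0.038,0],0.012]
    - [0.05,[-0.0025,0.038,0],0.012]
    - [0.05,[-0.0025,0.038,0],0.012]
    - [0.05,[-0.0025,0.038,0],0.012]
    - [0.05,[-0.0025,0.038,0],0.012]
    - [0.05,[-0.0025,0.038,0],0.012]

```text
clock: 34.25
position: [0.4515, 0.0124, 0.1881]
ee_rot: [0.532, -0.532, 0.467, -0.466]
contact_force: [0.6, -0.6, -1.4]
width: 0.0556
```

Request:
jog_arm:
  targets:
    - [0.05,[-0.0025,0.038,0],0.012]
    - [0.05,[-0.0025,0.038,0],0.011]
    - [0.05,[-0.001,0.03,0],0]
    - [0.05,[-0.001,0.014,-0.01],0]
    - [0.05,[0,0.006,-0.02],0]
    - [0.05,[0,0,-0.025],0]
    - [0.05,[0,0,-0.025],0]
    - [0.05,[0,0,-0.015],0]
    - [0.05,[0,0,-0.006],0]
    - [0.05,[0,0,0],0]

```text
clock: 35.5
position: [0.4455, 0.1358, 0.0869]
ee_rot: [-0.536, 0.537, -0.461, 0.46]
contact_force: [-0.2, -0.2, -1.6]
width: 0.0553
```

```bash
python3 look.py 14 medium_rack stand
```

```text
t 35.5 p [0.4455 0.1358 0.0869] yaw 8.76 F [-0.2 -0.2 -1.6] w 0.0553 q [ 0.15  0.27  1.97 -0.    0.9  -0.01]
top stand 0.9 px [209.0, 256.9] z [0.0098 0.0219] top [449.8  78.5  58.5 118.    8.8]
side medium_rack 0.62 px [228.3, 152.5] z [0.068 0.101] top [447.  126.5  54.5 151.1   8.6]
side stand 0.8 px [224.9, 180.2] z [0.0052 0.0214] top [445.4 104.2  58.5 176.8   8.8]
```

View pics/side14c.png

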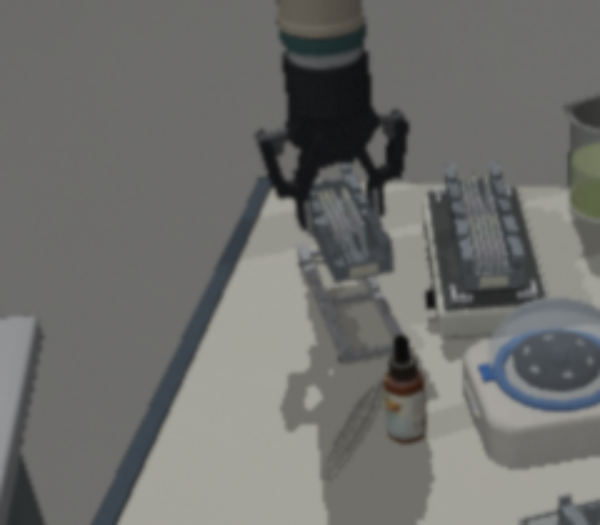

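Request:
jog_arm:
  targets:
    - [0.05,[0,0.0005,-0.012],0]
    - [0.05,[0,0,-0.014],0]
    - [0.05,[0,0,-0.008],0]
    - [0.05,[0,0,-0.004],0]
    - [0.05,[0,0,-0.0025],0]
    - [0.05,[0,0,0],0]

```text
clock: 36.55
position: [0.4462, 0.1365, 0.0468]
ee_rot: [0.537, -0.537, 0.46, -0.46]
contact_force: [-0.4, 0.3, -1.3]
width: 0.0553
```

Request:
jog_arm:
  targets:
    - [0.05,[0,0,-0.0015],0]
    - [0.05,[0,0,-0.0015],0]
    - [0.05,[0,0,0],0]

```text
clock: 36.92
position: [0.446, 0.1364, 0.0438]
ee_rot: [0.537, -0.537, 0.46, -0.46]
contact_force: [-0.2, -0.2, -1.1]
width: 0.0549
```

Below the tooth height (0.047) with no contact, so it is dropping into the notches.

Request:
jog_arm:
  targets:
    - [0.05,[0,0,-0.0015],0]
    - [0.05,[0,0,-0.001],0]
    - [0.05,[0,0,0],0]

```text
clock: 37.3
position: [0.4462, 0.1364, 0.042]
ee_rot: [0.537, -0.537, 0.46, -0.46]
contact_force: [-1.7, -0.1, 6.0]
width: 0.0552
```

Request:
jog_arm:
  targets:
    - [0.07,[0,0,0],0]
    - [0.08,[0,0,0],0]
    - [0.08,[0,0,0],0]
    - [0.08,[0,0,0.02],0]
    - [0.08,[0,0,0.04],0]
    - [0.08,[0,0,0.05],0]
    - [0.08,[0.01,-0.03,0.04],0]
    - [0.08,[0.015,-0.04,0.02],0]
    - [0.08,[0.015,-0.04,0],0]
    - [0.08,[0.015,-0.04,0],0]

```text
clock: 38.55
position: [0.5016, -0.0148, 0.2118]
ee_rot: [0.537, -0.537, 0.46, -0.461]
contact_force: [0.6, 0.0, -0.2]
width: 0.0799
```

Request:
jog_arm:
  targets:
    - [0.08,[0.015,-0.04,0],0]
    - [0.08,[0.015,-0.04,0],0]
    - [0.08,[0.015,-0.04,0],0]

```text
clock: 38.92
position: [0.5464, -0.1349, 0.2111]
ee_rot: [0.537, -0.537, 0.46, -0.46]
contact_force: [0.4, 0.6, -0.1]
width: 0.0801
```

```bash
python3 look.py 15 medium_rack stand short_rack
```

```text
t 38.92 p [ 0.5464 -0.1349  0.2111] yaw 8.76 F [ 0.4  0.6 -0.1] w 0.0801 q [-0.37  0.28  1.59  0.    1.27 -0.52]
top medium_rack 0.65 px [160.9, 248.6] z [0.0209 0.0557] top [444.8 135.7  54.7 155.5   9.2]
top stand 0.45 px [167.1, 263.5] z [0.0087 0.0217] top [417.3 107.7   9.5 186.   11. ]
top short_rack 0.96 px [393.9, 177.6] z [0.0105 0.046 ] top [ 584.3 -302.3   48.3  143.8   29.4]
side medium_rack 0.69 px [229.1, 168.8] z [0.0225 0.0555] top [447.  127.5  55.8 151.6   8.6]
side medium_rack 0.62 px [282.6, 153.5] z [0.0427 0.0756] top [581.9 131.2  55.7 163.9  -4. ]
side stand 0.74 px [225.9, 188.6] z [0.0058 0.0216] top [445.8 106.4  59.3 181.1   8.6]
side short_rack 0.65 px [344.6, 288.7] z [0.0123 0.045 ] top [ 606.7 -294.1   57.1  134.5    8.1]
```

View pics/side15c.png

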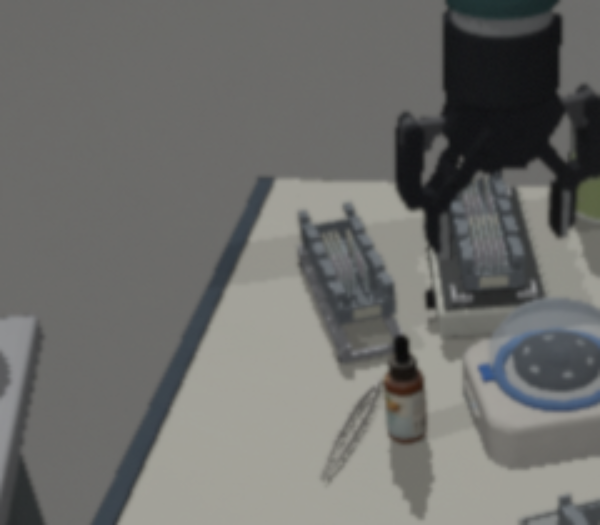

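View pics/top15c.png

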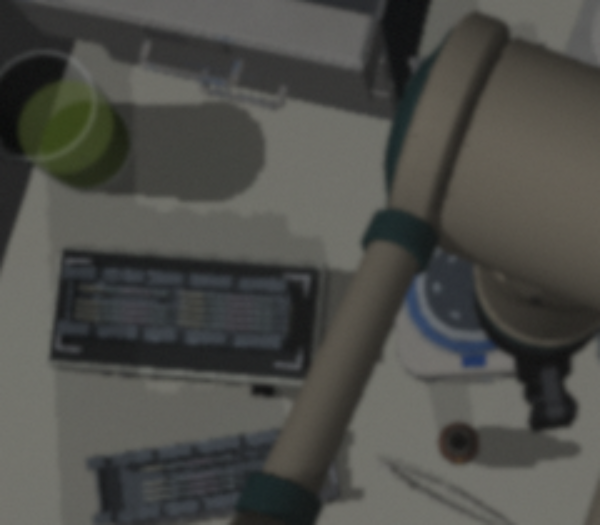

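Request:
jog_arm:
  targets:
    - [0.08,[0.011,-0.035,0],-0.003]
    - [0.08,[0.016,-0.04,0],-0.003]
    - [0.08,[0.016,-0.04,0],0]
    - [0.08,[0.012,-0.03,0],0]
    - [0.08,[0.004,-0.012,-0.02],0]
    - [0.08,[0,0,-0.04],0]
    - [0.08,[0,0,-0.04],0]
    - [0.08,[0,0,-0.03],0]
    - [0.08,[0,0,-0.015],0]
    - [0.08,[0,0,0],0]

```text
clock: 40.58
position: [0.6042, -0.2892, 0.065]
ee_rot: [-0.535, 0.536, -0.463, 0.461]
contact_force: [-0.9, -0.0, 0.4]
width: 0.0798
```

```bash
python3 -c "
from h import *
st()"
```

```text
t 40.58 p [ 0.6042 -0.2892  0.065 ] yaw 8.47 F [-0.9 -0.   0.4] w 0.0798 q [-0.55  0.55  1.53  0.    1.06 -0.7 ]
```

Request:
jog_arm:
  targets:
    - [0.08,[0.002,-0.0045,-0.015],0]
    - [0.08,[0,0,-0.014],0]
    - [0.08,[0,0,-0.006],0]
    - [0.08,[0,0,0],0]
    - [0.08,[0,0,0],0]

```text
clock: 41.2
position: [0.6073, -0.2953, 0.0317]
ee_rot: [0.535, -0.535, 0.462, -0.462]
contact_force: [0.1, 0.4, 0.2]
width: 0.08
```

Request:
jog_arm:
  targets:
    - [0.08,[0,0.0007,-0.002],0]
    - [0.08,[0,0,0],0]
    - [0.05,[0,0,0],0]
    - [0.05,[0,0,0],0]
    - [0.05,[0,0,0],0]
    - [0.05,[0,0,0],0]

```text
clock: 41.95
position: [0.6073, -0.2945, 0.0296]
ee_rot: [0.535, -0.535, 0.462, -0.462]
contact_force: [0.3, -0.5, 2.0]
width: 0.0553
```

Request:
jog_arm:
  targets:
    - [0.05,[0,0,0.004],0]
    - [0.05,[0,0,0.008],0]
    - [0.05,[0,0,0.015],0]
    - [0.05,[0,0,0.025],0]
    - [0.05,[0,0,0.03],0]
    - [0.05,[0,0,0.035],0]
    - [0.05,[0,0,0.03],0]
    - [0.05,[0,0,0.02],0]
    - [0.05,[0,0,0.008],0]
    - [0.05,[0,0,0],0]

```text
clock: 43.2
position: [0.6071, -0.2944, 0.205]
ee_rot: [0.535, -0.535, 0.462, -0.462]
contact_force: [-0.8, -0.2, -1.1]
width: 0.0554
```

```bash
python3 -c "
from h import *
st()
p,d=snap('side','s16.png')"
```

```text
t 43.2 p [ 0.6071 -0.2944  0.205 ] yaw 8.42 F [-0.8 -0.2 -1.1] w 0.0554 q [-0.55  0.45  1.34  0.    1.35 -0.7 ]
```

View pics/s16.png

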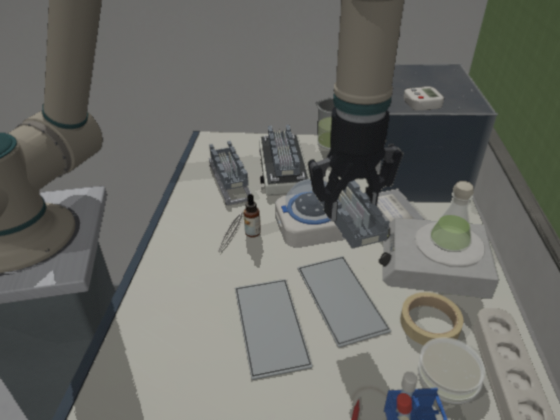

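Request:
jog_arm:
  targets:
    - [0.05,[-0.004,0.011,0],0]
    - [0.05,[-0.009,0.023,0],0.005]
    - [0.05,[-0.015,0.038,0],0]
    - [0.05,[-0.015,0.038,0],0]
    - [0.05,[-0.015,0.038,0],0]
    - [0.05,[-0.015,0.038,0],0]
    - [0.05,[-0.015,0.038,0],0]
    - [0.05,[-0.015,0.038,0],0]
    - [0.05,[-0.015,0.038,0],0]
    - [0.05,[-0.015,0.038,0],0]

```text
clock: 44.5
position: [0.4722, 0.0453, 0.2036]
ee_rot: [-0.536, 0.537, -0.461, 0.46]
contact_force: [0.8, -0.0, -0.6]
width: 0.0554
```

Request:
jog_arm:
  targets:
    - [0.05,[-0.014,0.036,0],0]
    - [0.05,[-0.008,0.022,0],0]
    - [0.05,[-0.004,0.012,-0.01],0]
    - [0.05,[0,0,-0.02],0]
    - [0.05,[0,0,-0.025],0]
    - [0.05,[0,0,-0.02],0]
    - [0.05,[0,0,-0.01],0]
    - [0.05,[0,0,-0.003],0]
    - [0.05,[0,0,0],0]

```text
clock: 45.62
position: [0.4484, 0.1135, 0.1165]
ee_rot: [0.537, -0.536, 0.46, -0.461]
contact_force: [-0.9, -0.4, -1.8]
width: 0.0549
```

```bash
python3 look.py 17 short_rack medium_rack
```

```text
t 45.62 p [0.4484 0.1135 0.1165] yaw 8.7 F [-0.9 -0.4 -1.8] w 0.0549 q [ 0.1   0.23  1.94 -0.    0.97 -0.05]
top short_rack 0.65 px [185.3, 245.0] z [0.0971 0.1316] top [452.5  76.8  53.8  57.4   8.9]
top medium_rack 0.63 px [203.7, 244.7] z [0.0251 0.0391] top [458.   56.2   1.4  49.8 -81.4]
side short_rack 0.71 px [228.2, 141.9] z [0.0988 0.1313] top [449.8 107.9  55.2 129.    6.4]
side medium_rack 0.88 px [228.3, 171.5] z [0.0221 0.0558] top [446.8 125.   54.9 144.9   8.9]
```

View pics/side17c.png

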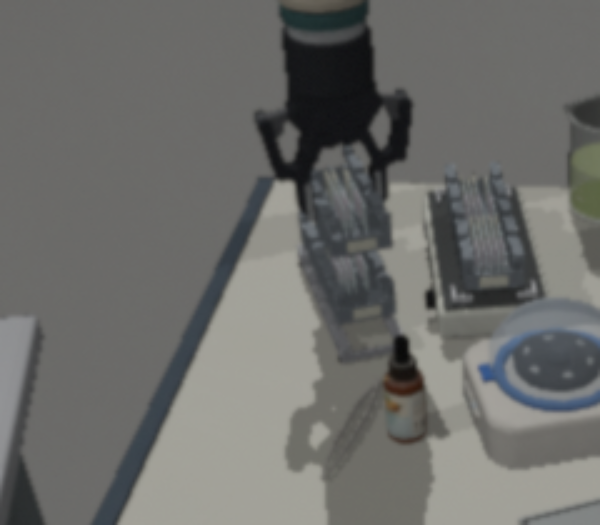

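Request:
jog_arm:
  targets:
    - [0.05,[-0.0005,0.0012,-0.01],0]
    - [0.05,[0,0,-0.012],0]
    - [0.05,[0,0,-0.008],0]
    - [0.05,[0,0,-0.004],0]
    - [0.05,[0,0,0],0]

```text
clock: 46.55
position: [0.4474, 0.1148, 0.0819]
ee_rot: [-0.536, 0.537, -0.461, 0.46]
contact_force: [0.3, 0.2, -1.2]
width: 0.0549
```

Request:
jog_arm:
  targets:
    - [0.05,[0,0,-0.002],0]
    - [0.05,[0,0,-0.0015],0]
    - [0.05,[0,0,0],0]

```text
clock: 46.92
position: [0.4476, 0.1148, 0.0789]
ee_rot: [0.537, -0.536, 0.461, -0.461]
contact_force: [0.1, -0.8, -1.6]
width: 0.0552
```

Request:
jog_arm:
  targets:
    - [0.05,[0,0,-0.0015],0]
    - [0.05,[0,0,-0.001],0]
    - [0.05,[0,0,0],0]

```text
clock: 47.3
position: [0.4475, 0.1148, 0.0762]
ee_rot: [-0.536, 0.537, -0.461, 0.461]
contact_force: [0.2, -0.2, -1.0]
width: 0.056
```

Request:
jog_arm:
  targets:
    - [0.05,[0,0,-0.001],0]
    - [0.05,[0,0,0],0]

```text
clock: 47.55
position: [0.4477, 0.1148, 0.0756]
ee_rot: [0.537, -0.536, 0.461, -0.461]
contact_force: [-0.5, 0.4, 2.4]
width: 0.0555
```

Contact at the seated height. Release and clear.

Request:
jog_arm:
  targets:
    - [0.065,[0,0,0],0]
    - [0.075,[0,0,0],0]
    - [0.08,[0,0,0],0]
    - [0.08,[0,0,0.02],0]
    - [0.08,[0,0,0.04],0]
    - [0.08,[0,0,0.05],0]
    - [0.08,[0,-0.03,0.04],0]
    - [0.08,[0,-0.05,0],0]
    - [0.08,[0,-0.05,0],0]
    - [0.08,[0,-0.05,0],0]

```text
clock: 48.8
position: [0.4475, -0.0666, 0.2256]
ee_rot: [0.537, -0.536, 0.46, -0.461]
contact_force: [0.5, 0.4, 0.5]
width: 0.0797
```

Request:
jog_arm:
  targets:
    - [0.08,[0,-0.05,0],0]
    - [0.08,[0,-0.05,0],0]
    - [0.08,[0,-0.05,0],0]
    - [0.08,[0,-0.05,0],0]
    - [0.08,[0,0,0],0]
    - [0.08,[0,0,0],0]

```text
clock: 49.55
position: [0.4472, -0.2647, 0.2249]
ee_rot: [0.537, -0.536, 0.461, -0.46]
contact_force: [-0.2, 0.5, 0.0]
width: 0.0797
```

```bash
python3 look.py 18 short_rack medium_rack long_rack stand
```

```text
t 49.55 p [ 0.4472 -0.2647  0.2249] yaw 8.67 F [-0.2  0.5  0. ] w 0.0797 q [-0.67  0.21  1.66  0.    1.28 -0.82]
top short_rack 0.64 px [169.3, 249.8] z [0.056  0.0908] top [446.8 116.7  56.1 136.2   9.1]
top medium_rack 0.61 px [134.5, 252.8] z [0.0202 0.0573] top [434.1 204.6  13.3  55.  -79.5]
top long_rack 0.55 px [158.7, 185.9] z [0.0417 0.076 ] top [581.6 144.1  53.7 179.6  -3.3]
top stand 0.55 px [207.2, 260.2] z [0.0032 0.0222] top [444.4 110.5  58.1 183.6   9. ]
side short_rack 0.7 px [234.7, 170.4] z [0.0491 0.0712] top [461.2  47.9   8.7  48.8 -82. ]
side medium_rack 0.83 px [233.1, 182.1] z [0.0219 0.0411] top [448.  117.4  54.4 131.8   8.7]
side long_rack 0.95 px [288.5, 152.9] z [0.043  0.0764] top [582.5 140.   55.6 174.7  -3.8]
side stand 0.78 px [229.3, 195.1] z [0.0037 0.0215] top [443.3 105.4  58.7 175.1  10.6]
```

View pics/side18c.png

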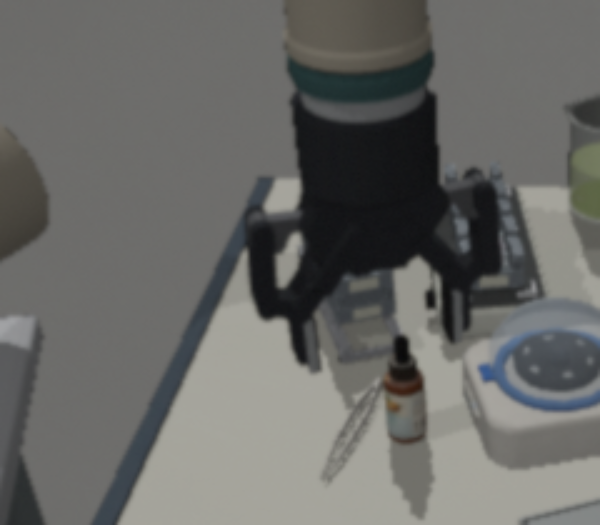

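View pics/top18c.png

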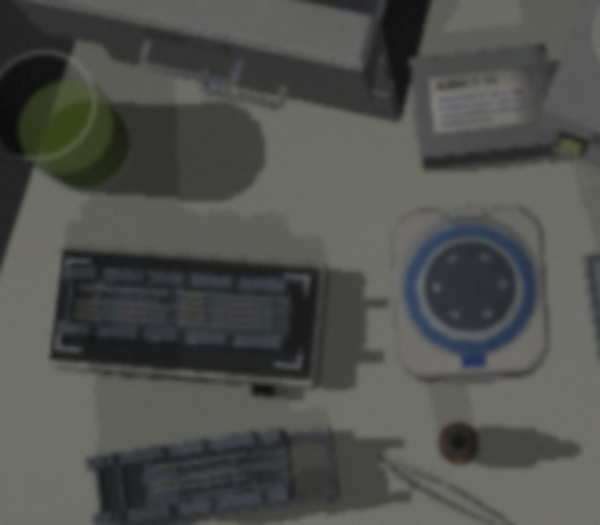

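Request:
jog_arm:
  targets:
    - [0.08,[-0.02,-0.04,0],0]
    - [0.08,[-0.03,-0.05,0],0]
    - [0.08,[-0.03,-0.05,0],0]
    - [0.08,[-0.03,-0.05,0],0]
    - [0.08,[-0.02,-0.03,0],0]
    - [0.08,[0,0,0],0]
    - [0.08,[0,0,0],0]

```text
clock: 50.92
position: [0.3178, -0.4845, 0.2251]
ee_rot: [0.537, -0.536, 0.461, -0.46]
contact_force: [0.0, 0.1, -0.4]
width: 0.08
```

```bash
python3 look.py 19 short_rack medium_rack long_rack
```

```text
t 50.92 p [ 0.3178 -0.4845  0.2251] yaw 8.69 F [ 0.   0.1 -0.4] w 0.08 q [-1.11  0.3   1.53  0.    1.31 -1.26]
top short_rack 0.59 px [169.4, 247.3] z [0.0559 0.0908] top [447.  115.9  56.2 134.2   8.9]
top medium_rack 0.68 px [132.0, 253.8] z [0.0205 0.0561] top [433.4 204.5  12.4  51.9 -80.9]
top long_rack 0.59 px [160.7, 179.8] z [0.0413 0.0758] top [581.8 145.   55.1 181.   -3. ]
side short_rack 0.65 px [228.8, 155.8] z [0.0572 0.0904] top [447.3 114.5  55.8 138.2   8.7]
side medium_rack 0.54 px [227.2, 182.0] z [0.0216 0.0414] top [446.6 123.6  54.4 141.9   8.7]
side long_rack 0.95 px [283.1, 152.1] z [0.0429 0.0759] top [581.6 137.3  54.2 173.   -4.7]
```

View pics/side19c.png

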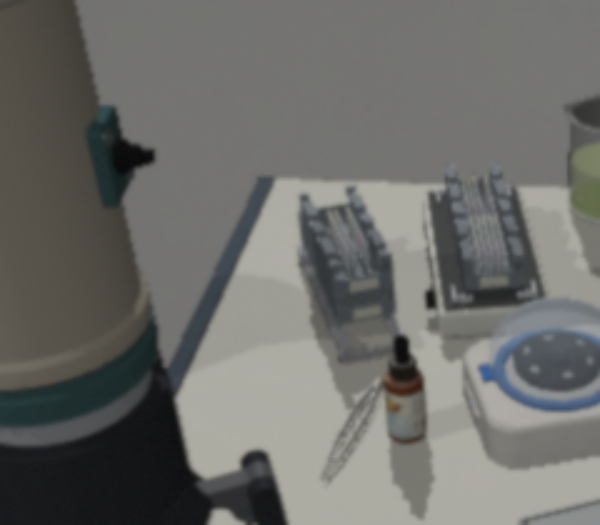

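The stack (crop 345,260) sits level and staggered on the stand. The long rack (crop 485,240) lies flat inside the corner stops, and the arm is clear.

```bash
python3 -c "
from h import *
print(sign_off())"
```

```text
the job is handed in; nothing more can be done
None
```

The job is done and handed in at about 51 s of the 118 s allowed. I parked the short and medium racks one on each pad and set the long rack on the warmer. I then restacked medium and short on the stand.

Final checks from both cameras, with the arm clear:
- **Long rack:** its top is at 76 mm (75 mm expected), so it lies flat on the plate. It is centred in its place and turned the same way as the warmer to within about 1°, inside the corner stops.
- **Medium rack:** it sits 20 mm to +y of the stand's middle. Its top was at about 55.5 mm (55 mm expected), so its feet are in the notches.
- **Short rack:** it sits over the stand's middle, shifted 20 mm back from the medium rack. Its top is at about 90.6 mm (90 mm expected), so it is seated too.

Each rack stayed level while carried, contact readings stayed around 6 N at most, and no slide was seen out of place. The last few readings of the medium rack's centre were off because the short rack hides most of it. I relied on the measurement taken before the short rack went on and on the height at which it touched down.

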